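# Start the hub nut on the label-reel spindle

## Task

Put the big grey flange nut, flange down, over the threaded stud of the label reel; keeping it level and pressing only lightly, back it off (anticlockwise from above) until you feel it ride up and then drop into the thread, then run it down clockwise until its flange bears on the reel, and let go. Never force it, and leave the other things where they are.

Things in the scene. Friction and masses are not known exactly. Their poses are not given: they have to be found in the camera images.
- nut_mid (a point): Loose grey plastic flange nut, about 70 g, flange down on a dark 4 mm thick mat. Point: on its axis, half-way up (16 above its underside). 32 high: round flange 60 across, 5 thick, at the bottom, then a hex 46 across flats, 27 high; grip two opposite flats, above the flange. z is up along the axis; x is square to one flat (flats face 0, 60, 120.. degrees from x).
- nut_lugs (a point): Point on the same nut's axis, 10 above its underside, level with its inner thread: three round lugs 3.2 thick, 120 degrees apart, that leave a passage 22 wide in the 32 wide bore. The bore is open through the top, so the stud can stick out of it.
- reel_top (a point): Fixed label-reel spindle: grey base disc 150 across, 10 thick, and a white reel 120 across with a flat top 50 above the bench; a fixed upright aluminium stud stands in its middle. Point: on the stud's axis, at the reel's top face; z up. Home, the nut's underside lies on this face. Contact is stiff: over 35 N between nut and spindle counts as forcing it.
- stud_start (a point): On the stud's axis, 21.8 above the reel's top, where its right-handed thread begins: core 20 across, crests 28, three starts 120 degrees apart, lead 24 a turn, so threads 8 apart. The angle of the starts is not told by any frame. Put over the stud, the nut comes to rest on the sloping thread tops at whatever height the turn gives: its underside 7 to 15 above the reel.
- stud_tip (a point): Tip of the stud, 38 above the reel's top: a smooth pilot 20 across, tapering to 11. On it the nut, turned anticlockwise (third of a turn at most), climbs 4 mm a radian to 15 above the reel, then drops 8 mm off the starts onto the next threads (slips off with no climb: back off on to the next start); then clockwise turning leads it in, 4 mm down a radian: on the reel in about 1.8 rad, tight in 2.3.
- small_nut: Bystander: small plain steel hex nut without flange, 30 across flats, 14 high, on the mat. Origin at the centre of its underside.
- collar: Bystander: aluminium ring, 38 outside, 24 bore, 12 high, on the mat. Origin at the centre of its underside.
- jar: Bystander: clear jar with a red lid, 84 across, 130 high. Origin at the centre of its underside.
- tube: Bystander: upright cardboard tube, 44 across, 170 high. Origin at the centre of its underside.
- tilebox: Bystander: clear partitioned box 120 x 160 x 50. Origin at the centre of its underside.
- screwdriver: Bystander: screwdriver lying on the bench, about 200 long. Its origin lies under its middle.
Mind the look-alikes: they are no part of the job. Of the things that look like the part that bears nut_mid, the largest one is meant.

How it is judged:
By the outcome, as a careful person would: the job done as asked, in the order asked, and still so for the second after the job is handed in, with the robot touching nothing.
It also fails if it takes over 72 s, if anything falls off the work surface, if the arm or the gripper's body presses on something with over 40 N, if the wrist force passes 120 N, or if a joint passes its speed limit or range.

## Robot

A 6-joint arm with a two-finger parallel gripper is mounted at the origin on the work surface. World frame = base frame: x ahead of the robot, y to its left, z up, the work surface at z = 0. Lengths are in mm, angles in rad, forces in N, time in s.
With the tool pointing down it reaches from about 275 to 750 mm from the base axis. Payload 10.2 kg.
Tool frame: the origin (TCP) lies at the very end of the fingers, on their centre line; the grasp point (between the pads) lies 19 mm behind it (ctrl.grip_depth is the distance from the TCP to the grasp point, in mm); z points along the fingers, x is the direction in which the jaws open and shut, and the axes are right-handed (so a half turn about z gives the same grasp; the last joint's range is limited). The gripper opens to 85 mm and grips with 20 to 120 N. Pads are 22 mm wide; open, the fingers measure 114 mm over their backs; the gripper's body (76 mm by 85 mm) begins 54 mm behind the grasp point. The pads swing forward as they close: fully open they stand 13 mm farther back than shut.
Start: joints at [0.914, 0.313, 1.498, -0, 1.331, -0.223], TCP at [220.682, 476.372, 231.294] pointing down, gripper open.
Joint ranges: [-2.94, 2.94], [-0.97, 2.17], [0.19, 2.56], [-1.23, 4.37], [0.02, 3.11], [-2.88, 2.88]. Speed limits (rad/s): [2.39, 2.39, 3.01, 3.14, 3.14, 3.14].

## Interface

Orientations are given as a unit quaternion [w, x, y, z].
In Python, from rig import ctrl gives the robot as it stands.
- The arm moves only by the tool play_rows, never from a script. Its argument "motion" is a list of rows, each a list of 2 entries, a list of its own where there are three numbers: the shift along the tool's x, y, z in mm, then the turn, a rotation vector about the tool's x, y, z in degrees. A call has 1 to 20 rows; each row shifts and turns the commanded pose from where the row before left it, along the tool's axes as they then stand; what a row does not reach is not made up. A row lasts 1/12 s, in which the tool goes at most 41.7 mm and 7.16 degrees, less where a joint would pass 70% of its speed; a pose out of reach is approached as far as the arm can. A call with a gripper value outside its range is refused whole. "fingers" is the finger opening in mm, from 0 to 85.4, set as the call begins (left out, the last holds). The fingers move at their own pace and stop on an object; "squeeze" is the grip in N (left out, the last holds). Time passes only in rows, so rows that do not move let the fingers close. It gives the time, the measured TCP pose, the force and the opening at its end, in the units of the state.
- ctrl.sense(): the state, without advancing time (a new reading comes with each control period).
- ctrl.capture(name): name is "scene" or "top"; returns the picture (420x560x3 uint8, red, green, blue); there is no depth.
- ctrl.get_calibration(name): a dict with "K" (3x3 intrinsics, pixels), "R" (3x3) and "t" (3): a world point X has camera coordinates R X + t. Camera axes: x right, y down, z forward; pixel columns grow to the right and rows downward; lengths in mm; the calibration is good to about 2 mm. A picture is of the moment at which its call begins. get_calibration takes no time and is no camera call.
- ctrl.finish_job(): hands the job in, once; it reports no verdict.
Trained networks look in the newest picture that a camera, given by its name, has taken for a name from the list of things; names that differ only in an ending like _2 or _b are one class to them, and where a whole thing is asked for, a point or a joint stands for the part that bears it (a point fixed in the world has none). Each returns a list of dicts, best first, with "p" (0 to 1); they miss things now and then, are a little off and sometimes report something else, mostly with a low value. They report only what shows in the picture. A call takes as long as a camera call. They do not tell look-alikes from the thing itself.
- ctrl.spot_in(camera, name): "position" ([column, row] as shares, 0 to 1, of the picture: columns of its width, rows of its height, amid what is visible of it).
The state is a dict: "time_s": time; "joints": joint angles; "dq": joint speeds; "tau": joint torques, N m; "eef_pos": TCP position; "ee_rot": TCP orientation; "force": force on the tool from outside, world axes, zero at the start; "wrist_torque": the same for the moment, N m; "grip_width": opening from 0.0 (shut) to 1.0 (fully open).
Only numpy, scipy, OpenCV 4.12 (cv2) and the standard library are available. Lean on these libraries where they do the work, as an engineer would, in place of code of your own. Each camera call takes 0.05 s, during which the arm holds its last target. There are 200 camera calls.

## Working session

There is one attempt and no reset: what is moved stays moved. The work goes in short steps, Python scripts to look and compute and a tool call to move; the robot and the scene stay as the last step left them, time stands still between calls to the robot, and variables do not carry over. Pictures are saved under pics/ and viewed, about 8 in all and at most 12, crops included, and the job is handed in when it is done.

Besides the shell and the picture viewer there is one more tool, called after "Emit:" as a command line: name --argument value ..., lists and objects as JSON in quotes. play_rows: Moves the arm, as the interface text tells. Its arguments: {"type":"object","properties":{"motion":{"type":"array"},"fingers":{"type":"number"},"squeeze":{"type":"number"}},"required":["motion"]}

```bash
mkdir -p pics; python3 - <<'E'
from rig import ctrl
import cv2,numpy as np
ims=[]
for c in("scene","top"):
    im=ctrl.capture(c); cv2.imwrite(f"pics/{c}0.png",im[:,:,::-1])
    k=ctrl.get_calibration(c); print(c,k)
    for n in("nut_mid","reel_top","stud_tip","small_nut","collar","jar","tube","screwdriver"):
        print(n,[(round(d["p"],2),np.round(np.array(d["position"])*[560,420],1).tolist()) for d in ctrl.spot_in(c,n)[:3]])
print(ctrl.sense(),ctrl.grip_depth)
E
```

```text
scene {'K': array([[412.86563066,   0.        , 282.43248911],
       [  0.        , 412.86563066, 210.17488688],
       [  0.        ,   0.        ,   1.        ]]), 'R': array([[ 0.7945237 ,  0.60722535,  0.00307712],
       [ 0.43910959, -0.57103784, -0.69361268],
       [-0.41942205,  0.55244291, -0.72034157]]), 't': array([-491.60641822, -181.91783603, 1469.24270765])}
nut_mid [(0.59, [190.7, 265.5]), (0.55, [133.0, 288.5]), (0.46, [154.3, 304.2])]
reel_top [(0.56, [283.2, 192.0])]
stud_tip [(0.63, [285.2, 193.4])]
small_nut []
collar []
jar [(0.92, [338.8, 245.8])]
tube [(0.81, [287.6, 303.5])]
screwdriver [(0.65, [335.5, 166.4])]
top {'K': array([[439.52523691,   0.        , 269.24222103],
       [  0.        , 439.52523691, 210.59937302],
       [  0.        ,   0.        ,   1.        ]]), 'R': array([[ 0.05531704, -0.99845491, -0.00527456],
       [-0.97572303, -0.05293498, -0.21251461],
       [ 0.21190705,  0.01690219, -0.97714365]]), 't': array([   6.50333475,  615.00492184, 1216.97808974])}
nut_mid [(0.78, [352.2, 265.2])]
reel_top [(0.79, [228.0, 247.0]), (0.67, [273.0
[... 246 characters left out ...]
 'joints': array([ 9.13573419e-01,  3.12901855e-01,  1.49773603e+00,  1.90497494e-05,
        1.33097234e+00, -2.23393812e-01]), 'dq': array([ 4.18839414e-04,  1.09854845e-04,  5.52690301e-04, -2.03314458e-06,
       -9.17724373e-04,  3.99360814e-04]), 'tau': array([ 6.70114168e-04, -4.12153637e+01, -2.59903336e+01, -1.56514416e-04,
        4.80394374e-04, -1.28730017e-05]), 'eef_pos': array([220.68666776, 476.36396548, 231.27964709]), 'ee_rot': array([-5.73485365e-06,  8.42719515e-01,  5.38352877e-01, -1.13973089e-05]), 'force': array([-0.52815746, -0.2091176 ,  0.1165429 ]), 'wrist_torque': array([ 0.04816207,  0.02388221, -0.03691248]), 'grip_width': 0.9987277568970402} 18.700000000000003
```

View pics/scene0.png

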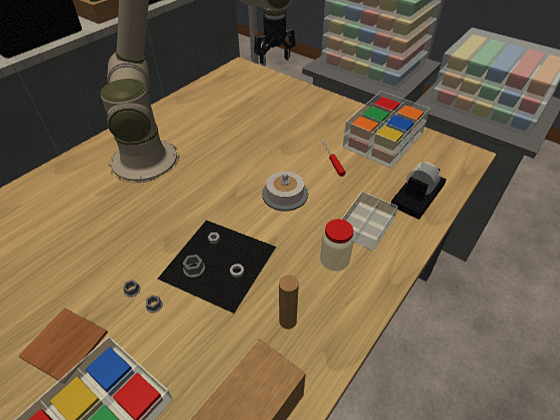

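View pics/top0.png

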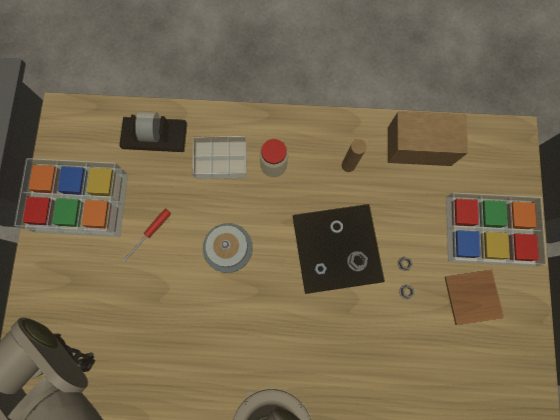

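Scene view: the flange nut is at about (193,265), the reel at (285,190). Top view: the nut is at about (358,261), the reel at (227,247), the small nut at (320,268) and the ring at (337,227). Next I'll view crops for the exact centres and the hex angle.

```bash
cat > h.py <<'E'
from rig import ctrl
import cv2,numpy as np
def ray(c,u,v,z):
    k=ctrl.get_calibration(c);o=-k["R"].T@k["t"];d=k["R"].T@np.linalg.inv(k["K"])@[u,v,1]
    return o+d*(z-o[2])/d[2]
def proj(c,X):
    k=ctrl.get_calibration(c);p=k["K"]@(k["R"]@np.array(X,float)+k["t"]);return p[:2]/p[2]
def crop(im,u,v,r=25,s=10):
    p=im[v-r:v+r,u-r:u+r,::-1];return cv2.resize(p,None,fx=s*25/r*.6,fy=s*25/r*.6,interpolation=cv2.INTER_CUBIC)
E
python3 - <<'E'
from h import *
t=cv2.imread("pics/top0.png")[:,:,::-1];s=cv2.imread("pics/scene0.png")[:,:,::-1]
a=np.hstack([crop(t,358,261,20),crop(s,193,265,20)]);b=np.hstack([crop(t,227,247,30),crop(s,285,190,30)])
cv2.imwrite("pics/c1.png",np.vstack([a,b]))
print("nut top",ray("top",358,261,20),"scene",ray("scene",193,265,20))
print("stud",ray("top",225.5,244,88),ray("scene",285,177,88),"small",ray("top",320.5,269,10),"ring",ray("top",337,227,10))
print(ray("top",228,247,50))
E
```

```text
nut top [ 485.9934026  -228.89792725   20.        ] scene [ 487.53664786 -229.27523844   20.        ]
stud [505.93843752 157.76301323  88.        ] [514.38219931 149.13762797  88.        ] small [ 457.33899463 -120.28702392   10.        ] ring [ 586.33422242 -166.19769828   10.        ]
[502.64444597 154.1305371   50.        ]
```

View pics/c1.png

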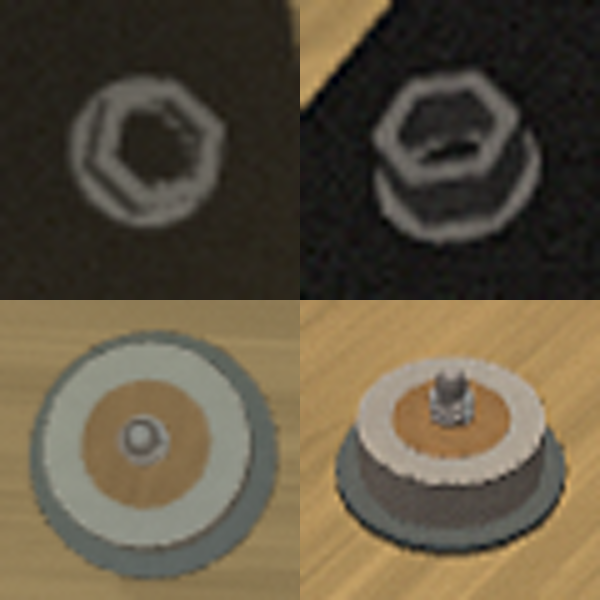

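Top crop: the hex's top face is centred at about (359,260) and a corner points right. Scene crop: all six top corners are readable. I'll fit the pose from the corners.

```bash
python3 - <<'E'
from h import *
from scipy.optimize import least_squares
S=np.array([(75,137),(105,84),(186,72),(218,122),(184,168),(110,182)])/7.5+[173,245]
# top view outer vertices
T=np.array([(222,130),(172,82),(107,90),(92,150),(128,205),(205,180)])/7.5+[338,241]
def verts(x,y,a): return [(x+26.56*np.cos(a+np.pi/6+k*np.pi/3),y+26.56*np.sin(a+np.pi/6+k*np.pi/3),36) for k in range(6)]
def fit(obs):
    def res(p):
        r=[]
        for c,o in obs:
            P=np.array([proj(c,v) for v in verts(*p)]);d=np.linalg.norm(P[:,None]-o[None],axis=2);j=d.argmin(0)
            r+=list((P[j]-o).ravel())
        return r
    best=min((least_squares(res,[487,-229,a]) for a in np.radians([-25,-15,-5,5,15,25])),key=lambda r:r.cost)
    return best.x[:2].round(1),np.degrees(best.x[2])%60,best.cost
print(fit([("scene",S)]),fit([("top",T)]),fit([("scene",S),("top",T)]))
print("reel",ray("top",226.7,246,50),ray("scene",285.3,184.4,50),"tip",ray("top",225.4,244.4,88),ray("scene",285,174.6,88))
from scipy.spatial.transform import Rotation as Ro
q=ctrl.sense()["ee_rot"];R=Ro.from_quat([*q[1:],q[0]]).as_matrix();print(R.round(3), np.degrees(np.arctan2(R[1,0],R[0,0])))
E
```

```text
Traceback (most recent call last):
  File "h.py", line 7, in proj
    k=ctrl.get_calibration(c);p=k["K"]@(k["R"]@np.array(X,float)+k["t"]);return p[:2]/p[2]
ValueError: time passes only in moves, steps and waits
```

```bash
sed -i 's/^def ray/C={c:ctrl.get_calibration(c) for c in ("scene","top")}\ndef ray/; s/k=ctrl.get_calibration(c)/k=C[c]/' h.py; python3 - <<'E'
from h import *
from scipy.optimize import least_squares
S=np.array([(75,137),(105,84),(186,72),(218,122),(184,168),(110,182)])/7.5+[173,245]
T=np.array([(222,130),(172,82),(107,90),(92,150),(128,205),(205,180)])/7.5+[338,241]
def verts(x,y,a): return [(x+26.56*np.cos(a+np.pi/6+k*np.pi/3),y+26.56*np.sin(a+np.pi/6+k*np.pi/3),36) for k in range(6)]
def fit(obs):
    def res(p):
        r=[]
        for c,o in obs:
            P=np.array([proj(c,v) for v in verts(*p)]);d=np.linalg.norm(P[:,None]-o[None],axis=2);j=d.argmin(0)
            r+=list((P[j]-o).ravel())
        return r
    best=min((least_squares(res,[487,-229,a]) for a in np.radians([-25,-15,-5,5,15,25])),key=lambda r:r.cost)
    return best.x[:2].round(1),np.degrees(best.x[2])%60,best.cost
print(fit([("scene",S)]),fit([("top",T)]),fit([("scene",S),("top",T)]))
print("reel",ray("top",226.7,246,50),ray("scene",285.3,184.4,50),"tip",ray("top",225.4,244.4,88),ray("scene",285,174.6,88))
from scipy.spatial.transform import Rotation as Ro
s=ctrl.sense();q=s["ee_rot"];R=Ro.from_quat([*q[1:],q[0]]).as_matrix();print(R.round(3), np.degrees(np.arctan2(R[1,0],R[0,0])),s["time_s"])
E
```

```text
(array([ 489.6, -229.7]), np.float64(16.78688615577462), np.float64(1.0382059284418999)) (array([ 488.5, -227.5]), np.float64(14.054462223955758), np.float64(2.470982825704338)) (array([ 488.9, -228.6]), np.float64(15.405799281692225), np.float64(4.768130182265129))
reel [505.35296731 158.12636907  50.        ] [510.67172054 156.08266198  50.        ] tip [504.78940582 157.95811496  88.        ] [507.62081273 158.06410728  88.        ]
[[ 0.42   0.907 -0.   ]
 [ 0.907 -0.42  -0.   ]
 [-0.    -0.    -1.   ]] 65.14316452880577 0.9
```

Emit:
play_rows --motion '[[[-26.3, 27, 2.5], [0, 0, 0]], [[-26.3, 27, 2.5], [0, 0, 0]], [[-26.3, 27, 2.5], [0, 0, 0]], [[-26.3, 27, 2.5], [0, 0, 0]], [[-26.3, 27, 2.5], [0, 0, 0]], [[-26.3, 27, 2.5], [0, 0, 0]], [[-26.3, 27, 2.5], [0, 0, 0]], [[-26.3, 27, 2.5], [0, 0, 0]], [[-26.3, 27, 2.5], [0, 0, 0]], [[-26.3, 27, 2.5], [0, 0, 0]], [[-26.3, 27, 2.5], [0, 0, 0]], [[-26.3, 27, 2.5], [0, 0, 0]], [[-26.3, 27, 2.5], [0, 0, 0]], [[-26.3, 27, 2.5], [0, 0, 0]], [[-26.3, 27, 2.5], [0, 0, 0]], [[-26.3, 27, 2.5], [0, 0, 0]], [[-26.3, 27, 2.5], [0, 0, 0]], [[-26.3, 27, 2.5], [0, 0, 0]], [[-26.3, 27, 2.5], [0, 0, 0]], [[-26.3, 27, 2.5], [0, 0, 0]]]' --fingers 85 --squeeze 40

```text
time_s: 2.57
eef_pos: [489.9, -229.8, 181.1]
ee_rot: [0.0, 0.843, 0.538, 0.0]
force: [0.2, 1.6, 0.7]
grip_width: 0.999
```

Emit:
play_rows --motion '[[[0, 0, 0], [0, 0, 6.85]], [[0, 0, 0], [0, 0, 6.85]], [[0, 0, 0], [0, 0, 6.85]], [[0, 0, 0], [0, 0, 6.85]], [[0, 0, 0], [0, 0, 6.85]], [[0, 0, 0], [0, 0, 6.85]], [[0, 0, 0], [0, 0, 6.85]], [[0, 0, 0], [0, 0, 6.85]], [[0, 0, 0], [0, 0, 6.85]], [[0, 0, 0], [0, 0, 6.85]], [[0, 0, 0], [0, 0, 6.85]], [[0, 0, 0], [0, 0, 6.85]], [[0, 0, 0], [0, 0, 6.85]], [[0, 0, 0], [0, 0, 6.85]], [[0, 0, 0], [0, 0, 6.85]], [[0, 0, 0], [0, 0, 6.85]], [[0, 0, 0], [0, 0, 0]]]'

```text
time_s: 3.98
eef_pos: [489.6, -227.9, 181.3]
ee_rot: [-0.0, 0.925, -0.38, 0.0]
force: [-0.6, 0.1, -0.2]
grip_width: 0.995
```

```bash
cat >> h.py <<'E'
from scipy.spatial.transform import Rotation as Ro
def st(tgt=None):
    s=ctrl.sense();q=s["ee_rot"];R=Ro.from_quat([*q[1:],q[0]]).as_matrix()
    print("t",round(s["time_s"],2),"pos",s["eef_pos"].round(2),"yaw",round(np.degrees(np.arctan2(R[1,0],R[0,0])),2),"zax",R[:,2].round(4),"F",s["force"].round(1),"M",s["wrist_torque"].round(2),"w",round(s["grip_width"]*85.4,1),"j6",round(s["joints"][5],2))
    if tgt is not None: print("tool shift",(R.T@(np.array(tgt)-s["eef_pos"])).round(2))
E
python3 -c "
from h import *
st([489,-228.6,60])"
```

```text
t 3.98 pos [ 489.59 -227.9   181.3 ] yaw -44.7 zax [ 0.  0. -1.] F [-0.6  0.1 -0.2] M [-0.03 -0.02  0.04] w 85.0 j6 0.13
tool shift [7.000e-02 9.200e-01 1.213e+02]
```

Emit:
play_rows --motion '[[[0, 0.9, 25], [0, 0, 0]], [[0, 0, 28], [0, 0, 0]], [[0, 0, 28], [0, 0, 0]], [[0, 0, 28], [0, 0, 0]], [[0, 0, 24], [0, 0, 0]], [[0, 0, 16], [0, 0, 0]], [[0, 0, 12], [0, 0, 0]], [[0, 0, 8], [0, 0, 0]], [[0, 0, 4.3], [0, 0, 0]], [[0, 0, 0], [0, 0, 0]], [[0, 0, 0], [0, 0, 0]]]'

```text
time_s: 4.9
eef_pos: [489.2, -228.7, 8.5]
ee_rot: [0.0, 0.926, -0.378, 0.0]
force: [1.1, -0.0, -0.6]
grip_width: 0.991
```

```bash
python3 -c "
from h import *
st([489,-228.6,8])
s=ctrl.capture('scene');t=ctrl.capture('top')
cv2.imwrite('pics/c2.png',np.hstack([crop(s,193,255,40),crop(t,358,255,40)]))"
```

```text
t 4.9 pos [ 489.24 -228.71    8.52] yaw -44.4 zax [ 7.e-04 -5.e-04 -1.e+00] F [ 1.1 -0.  -0.6] M [-0.06  0.02 -0.02] w 84.6 j6 0.12
tool shift [-0.25  0.09  0.52]
```

View pics/c2.png

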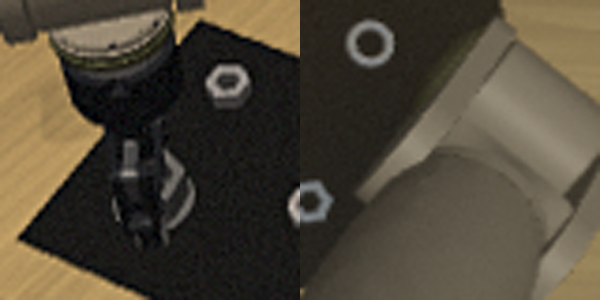

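The gripper straddles the nut and the fingers clear the other parts. The top view is hidden by the arm. I'm closing now.

Emit:
play_rows --motion '[[[0, 0, 0], [0, 0, 0]], [[0, 0, 0], [0, 0, 0]], [[0, 0, 0], [0, 0, 0]], [[0, 0, 0], [0, 0, 0]], [[0, 0, 0], [0, 0, 0]], [[0, 0, 0], [0, 0, 0]], [[0, 0, 0], [0, 0, 0]], [[0, 0, 0], [0, 0, 0]], [[0, 0, 0], [0, 0, 0]], [[0, 0, 0], [0, 0, 0]], [[0, 0, 0], [0, 0, 0]], [[0, 0, 0], [0, 0, 0]]]' --fingers 30 --squeeze 50

```text
time_s: 6.0
eef_pos: [489.3, -228.7, 8.5]
ee_rot: [0.0, 0.926, -0.378, 0.001]
force: [-0.5, 0.0, 4.9]
grip_width: 0.535
```

```bash
python3 -c "
from h import *
st([489,-228.6,160])"
```

```text
t 6.0 pos [ 489.27 -228.74    8.55] yaw -44.45 zax [ 8.e-04 -7.e-04 -1.e+00] F [-0.5  0.   4.9] M [0.1  0.11 0.06] w 45.7 j6 0.12
tool shift [-1.3000e-01  8.0000e-02 -1.5145e+02]
```

Emit:
play_rows --motion '[[[0, 0, -12], [0, 0, 0]], [[0, 0, -25], [0, 0, 0]], [[0, 0, -25], [0, 0, 0]], [[0, 0, -25], [0, 0, 0]], [[0, 0, -17], [0, 0, 0]], [[0, 0, 0], [0, 0, 0]], [[0, 0, 0], [0, 0, 0]]]'

```text
time_s: 6.58
eef_pos: [489.0, -228.5, 112.0]
ee_rot: [0.0, 0.926, -0.378, 0.0]
force: [0.1, 0.5, 0.0]
grip_width: 0.529
```

Emit:
play_rows --motion '[[[-10.5, -12, 0], [0, 0, 0]], [[-21.5, -24, 0], [0, 0, 0]], [[-21.5, -24, 0], [0, 0, 0]], [[-21.5, -24, 0], [0, 0, 0]], [[-21.5, -24, 0], [0, 0, 0]], [[-21.5, -24, 0], [0, 0, 0]], [[-21.5, -24, 0], [0, 0, 0]], [[-21.5, -24, 0], [0, 0, 0]], [[-21.5, -24, 0], [0, 0, 0]], [[-21.5, -24, 0], [0, 0, 0]], [[-21.5, -24, 0], [0, 0, 0]], [[-21.5, -24, 0], [0, 0, 0]], [[-11, -12, 0], [0, 0, 0]], [[0, 0, 0], [0, 0, 0]], [[0, 0, 0], [0, 0, 0]], [[0, 0, 0], [0, 0, 0]]]'

```text
time_s: 7.92
eef_pos: [506.1, 157.0, 111.0]
ee_rot: [0.001, 0.926, -0.379, -0.001]
force: [-0.8, -1.5, -0.6]
grip_width: 0.53
```

```bash
python3 -c "
from h import *
st([507,157.5,112])
s=ctrl.capture('scene');t=ctrl.capture('top')
cv2.imwrite('pics/c3.png',np.hstack([crop(s,285,175,30),crop(t,227,245,30)]))"
```

```text
t 7.92 pos [506.06 156.98 110.98] yaw -44.48 zax [-1.9e-03 -3.0e-04 -1.0e+00] F [-0.8 -1.5 -0.6] M [ 0.02  0.04 -0.01] w 45.3 j6 0.86
tool shift [ 0.3  -1.03 -1.02]
```

View pics/c3.png

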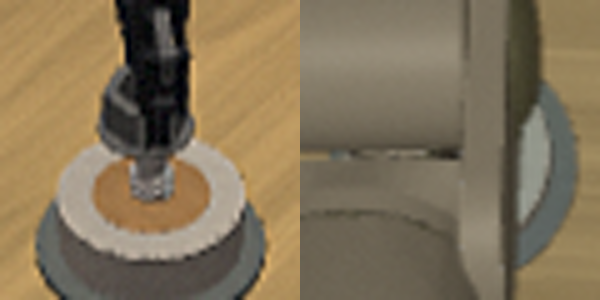

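Scene crop: the nut hangs just above the stud. The flange centre is at about x=145 and the stud at about 152 (roughly 1.6 px per mm), so it sits about 4 mm left. I'll measure this more finely.

```bash
python3 -c "
from h import *
a=np.mean([ctrl.capture('scene').astype(float) for _ in range(4)],0).astype(np.uint8)
cv2.imwrite('pics/c4.png',cv2.resize(a[150:205,255:315,::-1],None,fx=10,fy=10,interpolation=cv2.INTER_CUBIC))
for X in [(506.06,156.98,108),(507,157.5,50),(507,157.5,80),(506.06,156.98,138)]: print((proj('scene',X)-[255,150])*10)"
```

```text
[294.3003401  196.50784419]
[296.45534749 336.81167192]
[297.12361357 265.55384472]
[294.95356027 120.42683158]
```

View pics/c4.png

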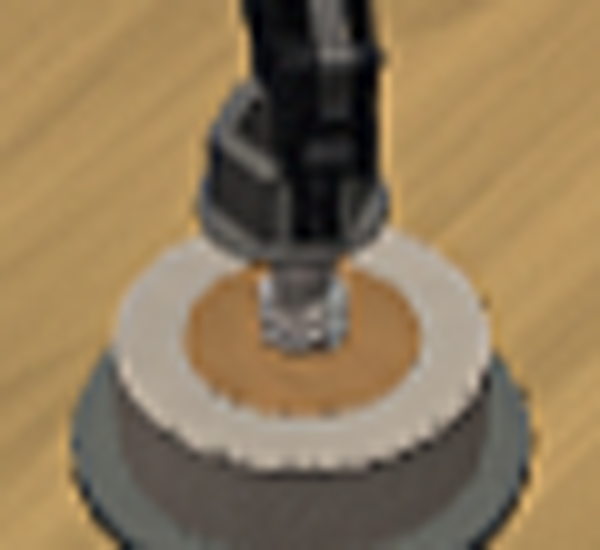

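```bash
python3 -c "
from h import *
k=C['scene'];R=k['R'];v=np.array([R[2,0],R[2,1],0]);v/=np.linalg.norm(v);r=np.array([R[0,0],R[0,1],0]);print(v,r)
f=lambda X:((proj('scene',X)-[254.5,149.5])*10).round(0)
n=np.array([506.06,156.98,0])+4.1*0*r
for z in(106.5,111.5):print('flange',z,f(n-30*v+[0,0,z]),f(n+30*v+[0,0,z]),f(n-30*r+[0,0,z]),f(n+30*r+[0,0,z]))
n=np.array([507,157.5,0])
for z,d in((50,60),(10,75)):print('reel',z,f(n-d*v+[0,0,z]),f(n+d*v+[0,0,z]),f(n-d*r+[0,0,z]),f(n+d*r+[0,0,z]))
print('stud',f(n+[0,0,50]),f(n+[0,0,72]),f(n+[0,0,88]))
"
```

```text
[-0.60468606  0.79646391  0.        ] [0.7945237  0.60722535 0.        ]
flange 106.5 [299. 270.] [299. 142.] [202. 205.] [397. 205.]
flange 111.5 [299. 258.] [299. 130.] [201. 193.] [397. 193.]
reel 50 [302. 474.] [301. 218.] [112. 341.] [491. 342.]
reel 10 [301. 600.] [301. 279.] [ 69. 433.] [532. 434.]
stud [301. 342.] [302. 290.] [302. 251.]
```

Emit:
play_rows --motion '[[[0.2, -2, 0], [0.0, 0, 0]], [[0.2, -2, 4], [0, 0, 0]], [[0, 0, 8], [0, 0, 0]], [[0, 0, 7], [0, 0, 0]], [[0, 0, 5], [0, 0, 0]], [[0, 0, 2], [0, 0, 0]], [[0, 0, 1], [0, 0, 0]], [[0, 0, 1], [0, 0, 0]], [[0, 0, 0], [0, 0, 0]]]'

```text
time_s: 8.97
eef_pos: [509.6, 160.3, 84.0]
ee_rot: [-0.0, 0.926, -0.378, 0.0]
force: [0.4, 0.4, -1.0]
grip_width: 0.529
```

Emit:
play_rows --motion '[[[0, 0, 1], [0, 0, 0]], [[0, 0, 1], [0, 0, 0]], [[0, 0, 1], [0, 0, 0]], [[0, 0, 0], [0, 0, 0]]]'

```text
time_s: 9.3
eef_pos: [509.5, 160.3, 80.8]
ee_rot: [0.0, 0.926, -0.378, -0.0]
force: [0.2, -0.3, -1.3]
grip_width: 0.53
```

```bash
python3 -c "
from h import *
st()"
```

```text
t 9.3 pos [509.5  160.31  80.85] yaw -44.45 zax [-2.e-04 -0.e+00 -1.e+00] F [ 0.2 -0.3 -1.3] M [-0.03  0.03 -0.07] w 45.2 j6 0.86
```

Emit:
play_rows --motion '[[[0, 0, 1], [0, 0, 0]], [[0, 0, 1], [0, 0, 0]], [[0, 0, 0], [0, 0, 0]]]'

```text
time_s: 9.55
eef_pos: [509.5, 160.3, 78.8]
ee_rot: [0.0, 0.926, -0.378, -0.0]
force: [0.5, -0.2, 0.8]
grip_width: 0.53
```

Emit:
play_rows --motion '[[[0, 0, 1], [0, 0, 0]], [[0, 0, 1], [0, 0, 0]], [[0, 0, 0], [0, 0, 0]]]'

```text
time_s: 9.8
eef_pos: [509.7, 160.3, 77.0]
ee_rot: [-0.0, 0.926, -0.378, 0.0]
force: [-0.5, -0.1, 2.0]
grip_width: 0.528
```

Emit:
play_rows --motion '[[[0, 0, 1], [0, 0, 0]], [[0, 0, 1], [0, 0, 0]], [[0, 0, 0], [0, 0, 0]]]'

```text
time_s: 10.05
eef_pos: [508.8, 160.6, 74.6]
ee_rot: [0.0, 0.926, -0.378, -0.001]
force: [-2.9, 2.7, -1.6]
grip_width: 0.532
```

Emit:
play_rows --motion '[[[-1, 0, 0.5], [0, 0, 0]], [[0, 0, 1], [0, 0, 0]], [[0, 0, 0], [0, 0, 0]]]'

```text
time_s: 10.3
eef_pos: [508.7, 161.0, 73.2]
ee_rot: [0.0, 0.926, -0.378, -0.0]
force: [-0.9, 1.0, -1.2]
grip_width: 0.533
```

Emit:
play_rows --motion '[[[0, 0, 1], [0, 0, 0]], [[0, 0, 1], [0, 0, 0]], [[0, 0, 0], [0, 0, 0]]]'

```text
time_s: 10.55
eef_pos: [508.8, 161.0, 71.2]
ee_rot: [0.0, 0.926, -0.378, -0.0]
force: [-2.6, -0.2, -0.4]
grip_width: 0.525
```

Emit:
play_rows --motion '[[[-0.4, 0.3, 0.7], [0, 0, 0]], [[0, 0, 0.8], [0, 0, 0]], [[0, 0, 0], [0, 0, 0]]]'

```text
time_s: 10.8
eef_pos: [508.5, 161.0, 69.9]
ee_rot: [-0.0, 0.926, -0.378, 0.0]
force: [-0.1, -0.8, -0.5]
grip_width: 0.531
```

Emit:
play_rows --motion '[[[0, 0, 0.7], [0, 0, 0]], [[0, 0, 0.8], [0, 0, 0]], [[0, 0, 0], [0, 0, 0]]]'

```text
time_s: 11.05
eef_pos: [508.4, 161.1, 68.3]
ee_rot: [0.0, 0.926, -0.378, -0.0]
force: [0.7, 0.3, -0.7]
grip_width: 0.527
```

Emit:
play_rows --motion '[[[0, 0, 0.7], [0, 0, 0]], [[0, 0, 0.8], [0, 0, 0]], [[0, 0, 0], [0, 0, 0]]]'

```text
time_s: 11.3
eef_pos: [508.3, 161.1, 66.9]
ee_rot: [0.0, 0.926, -0.378, -0.0]
force: [0.3, -0.2, -0.9]
grip_width: 0.531
```

Emit:
play_rows --motion '[[[0, 0, 0.7], [0, 0, 0]], [[0, 0, 0.8], [0, 0, 0]], [[0, 0, 0], [0, 0, 0]]]'

```text
time_s: 11.55
eef_pos: [508.5, 161.1, 65.6]
ee_rot: [-0.0, 0.926, -0.378, 0.0]
force: [0.4, 0.5, 0.5]
grip_width: 0.529
```

Emit:
play_rows --motion '[[[0, 0, 0.5], [0, 0, 0]], [[0, 0, 0.5], [0, 0, 0]], [[0, 0, 0], [0, 0, 0]]]'

```text
time_s: 11.8
eef_pos: [508.6, 161.1, 65.2]
ee_rot: [-0.0, 0.926, -0.378, 0.0]
force: [-1.6, -0.8, 7.7]
grip_width: 0.534
```

Emit:
play_rows --motion '[[[0, 0, -0.35], [0, 0, -3]], [[0, 0, -0.21], [0, 0, -3]], [[0, 0, -0.21], [0, 0, -3]], [[0, 0, -0.21], [0, 0, -3]], [[0, 0, 0], [0, 0, 0]]]'

```text
time_s: 12.22
eef_pos: [508.0, 161.7, 65.9]
ee_rot: [-0.0, 0.961, -0.278, -0.0]
force: [-2.9, 2.7, 7.2]
grip_width: 0.534
```

```bash
python3 -c "
from h import *
st()"
```

```text
t 12.22 pos [508.02 161.72  65.92] yaw -32.29 zax [-5.e-04  9.e-04 -1.e+00] F [-2.9  2.7  7.2] M [ 0.38  0.64 -0.05] w 45.6 j6 0.65
```

Emit:
play_rows --motion '[[[-0.6, 0, -0.3], [0, 0, -3]], [[-0.14, 0, -0.21], [0, 0, -3]], [[-0.14, 0, -0.21], [0, 0, -3]], [[-0.14, 0, -0.21], [0, 0, -3]], [[0, 0, 0], [0, 0, 0]]]'

```text
time_s: 12.63
eef_pos: [507.2, 162.0, 66.8]
ee_rot: [-0.0, 0.984, -0.176, -0.0]
force: [-1.9, 1.7, 5.6]
grip_width: 0.527
```

```bash
python3 -c "
from h import *
st()"
```

```text
t 12.63 pos [507.25 161.96  66.77] yaw -20.3 zax [-3.e-04  5.e-04 -1.e+00] F [-1.9  1.7  5.6] M [ 0.26  0.45 -0.03] w 45.0 j6 0.44
```

Emit:
play_rows --motion '[[[-0.5, -0.2, -0.21], [0, 0, -3]], [[-0.14, 0, -0.21], [0, 0, -3]], [[-0.14, 0, -0.21], [0, 0, -3]], [[-0.14, 0, -0.21], [0, 0, -3]], [[-0.14, 0, -0.21], [0, 0, -3]], [[-0.14, 0, -0.21], [0, 0, -3]], [[0, 0, 0], [0, 0, 0]]]'

```text
time_s: 13.22
eef_pos: [506.3, 162.3, 68.0]
ee_rot: [-0.0, 1.0, -0.02, -0.0]
force: [-1.4, -0.1, 4.1]
grip_width: 0.527
```

```bash
python3 -c "
from h import *
st()"
```

```text
t 13.22 pos [506.27 162.27  68.03] yaw -2.31 zax [-1.e-04  2.e-04 -1.e+00] F [-1.4 -0.1  4.1] M [ 0.02  0.33 -0.01] w 45.0 j6 0.13
```

Emit:
play_rows --motion '[[[-0.3, 0, -0.2], [0, 0, -3]], [[-0.14, 0, -0.2], [0, 0, -3]], [[-0.14, 0, -0.2], [0, 0, -3]], [[-0.14, 0, -0.2], [0, 0, -3]], [[0, 0, 0], [0, 0, 0]]]'

```text
time_s: 13.63
eef_pos: [506.0, 162.1, 68.8]
ee_rot: [0.0, 0.996, 0.084, 0.0]
force: [0.4, 0.6, 2.2]
grip_width: 0.531
```

Emit:
play_rows --motion '[[[-0.14, 0, -0.2], [0, 0, -3]], [[-0.14, 0, -0.2], [0, 0, -3]], [[0, 0, 0], [0, 0, 0]]]'

```text
time_s: 13.88
eef_pos: [505.7, 162.0, 69.0]
ee_rot: [0.0, 0.991, 0.135, 0.0]
force: [0.1, -0.3, 2.2]
grip_width: 0.53
```

Emit:
play_rows --motion '[[[-0.14, 0, -0.2], [0, 0, -3]], [[-0.14, 0, -0.2], [0, 0, -3]], [[0, 0, 0], [0, 0, 0]]]'

```text
time_s: 14.13
eef_pos: [505.0, 161.9, 69.0]
ee_rot: [-0.0, 0.982, 0.186, -0.0]
force: [0.3, 0.6, -0.3]
grip_width: 0.526
```

Emit:
play_rows --motion '[[[0, 0, 0.4], [0, 0, 0]], [[0, 0, 0.4], [0, 0, 0]], [[0, 0, 0], [0, 0, 0]]]'

```text
time_s: 14.38
eef_pos: [505.1, 161.9, 68.5]
ee_rot: [-0.0, 0.983, 0.186, -0.0]
force: [-1.1, -0.4, 1.7]
grip_width: 0.528
```

Emit:
play_rows --motion '[[[-0.14, 0, 0], [0, 0, -3]], [[0, 0, 0.5], [0, 0, 0]], [[0, 0, 0.5], [0, 0, 0]], [[0, 0, 0], [0, 0, 0]]]'

```text
time_s: 14.72
eef_pos: [504.9, 162.0, 67.3]
ee_rot: [-0.0, 0.977, 0.212, -0.0]
force: [-0.7, 1.8, 1.4]
grip_width: 0.528
```

Emit:
play_rows --motion '[[[0, 0, 0.7], [0, 0, 0]], [[0, 0, 0.7], [0, 0, 0]], [[0, 0, 0], [0, 0, 0]]]'

```text
time_s: 14.97
eef_pos: [504.9, 162.0, 66.1]
ee_rot: [-0.0, 0.977, 0.212, -0.0]
force: [-1.9, 0.8, 3.2]
grip_width: 0.531
```

```bash
python3 -c "
from h import *
st()"
```

```text
t 14.97 pos [504.86 161.96  66.14] yaw 24.51 zax [-3.e-04  1.e-04 -1.e+00] F [-1.9  0.8  3.2] M [0.22 0.41 0.1 ] w 45.3 j6 -0.34
```

Emit:
play_rows --motion '[[[-0.2, -0.2, 0.7], [0, 0, 0]], [[0, 0, 0.7], [0, 0, 0]], [[0, 0, 0], [0, 0, 0]]]'

```text
time_s: 15.22
eef_pos: [504.5, 161.9, 64.1]
ee_rot: [0.0, 0.977, 0.212, -0.0]
force: [-0.3, -0.6, -1.8]
grip_width: 0.53
```

Emit:
play_rows --motion '[[[0, 0, 0.6], [0, 0, 0]], [[0, 0, 0.6], [0, 0, 0]], [[0, 0, 0], [0, 0, 0]]]'

```text
time_s: 15.47
eef_pos: [504.8, 161.9, 63.3]
ee_rot: [0.0, 0.977, 0.212, -0.0]
force: [0.2, -0.2, -0.9]
grip_width: 0.526
```

Emit:
play_rows --motion '[[[0, 0, 0.4], [0, 0, 0]], [[0, 0, 0.4], [0, 0, 0]], [[0, 0, 0], [0, 0, 0]]]'

```text
time_s: 15.72
eef_pos: [504.7, 162.0, 62.6]
ee_rot: [0.0, 0.977, 0.213, -0.0]
force: [-0.7, 0.4, -1.2]
grip_width: 0.532
```

```bash
python3 -c "
from h import *
st()"
```

```text
t 15.72 pos [504.74 161.98  62.62] yaw 24.54 zax [-0. -0. -1.] F [-0.7  0.4 -1.2] M [ 0.01 -0.06  0.01] w 45.4 j6 -0.34
```

Emit:
play_rows --motion '[[[0, 0, 0.4], [0, 0, 0]], [[0, 0, 0.3], [0, 0, 0]], [[0, 0, 0], [0, 0, 0]]]'

```text
time_s: 15.97
eef_pos: [504.8, 162.0, 62.0]
ee_rot: [0.0, 0.977, 0.213, 0.0]
force: [0.8, -0.0, 0.4]
grip_width: 0.528
```

Emit:
play_rows --motion '[[[0, 0, 0.3], [0, 0, 0]], [[0, 0, 0.2], [0, 0, 0]], [[0, 0, 0], [0, 0, 0]]]'

```text
time_s: 16.22
eef_pos: [504.9, 162.0, 61.8]
ee_rot: [0.0, 0.977, 0.213, 0.0]
force: [-1.5, 0.9, 4.7]
grip_width: 0.529
```

Emit:
play_rows --motion '[[[0.14, 0, 0], [0, 0, 3]], [[0.14, 0, 0.21], [0, 0, 3]], [[0.14, 0, 0.21], [0, 0, 3]], [[0.14, 0, 0.21], [0, 0, 3]], [[0, 0, 0], [0, 0, 0]]]'

```text
time_s: 16.63
eef_pos: [505.6, 162.2, 61.0]
ee_rot: [0.0, 0.994, 0.108, 0.0]
force: [1.0, -0.7, 3.5]
grip_width: 0.529
```

```bash
python3 -c "
from h import *
st()"
```

```text
t 16.63 pos [505.59 162.18  61.04] yaw 12.44 zax [ 9.e-04  0.e+00 -1.e+00] F [ 1.  -0.7  3.5] M [-0.06 -0.04 -0.01] w 45.2 j6 -0.13
```

Going well: it follows the thread down at about 3.5 N.

Emit:
play_rows --motion '[[[0.25, 0, 0.18], [0, 0, 3]], [[0.14, 0, 0.21], [0, 0, 3]], [[0.14, 0, 0.21], [0, 0, 3]], [[0.14, 0, 0.21], [0, 0, 3]], [[0.14, 0, 0.21], [0, 0, 3]], [[0.14, 0, 0.21], [0, 0, 3]], [[0, 0, 0], [0, 0, 0]]]'

```text
time_s: 17.22
eef_pos: [506.5, 162.3, 59.8]
ee_rot: [-0.0, 0.999, -0.048, 0.0]
force: [-0.6, 0.9, 3.9]
grip_width: 0.529
```

```bash
python3 -c "
from h import *
st()"
```

```text
t 17.22 pos [506.46 162.32  59.82] yaw -5.48 zax [ 7.e-04  1.e-04 -1.e+00] F [-0.6  0.9  3.9] M [ 0.03  0.01 -0.03] w 45.1 j6 0.19
```

Emit:
play_rows --motion '[[[0.14, -0.1, 0.19], [0, 0, 3]], [[0.14, 0, 0.2], [0, 0, 3]], [[0.14, 0, 0.21], [0, 0, 3]], [[0.14, 0, 0.21], [0, 0, 3]], [[0.14, 0, 0.21], [0, 0, 3]], [[0.14, 0, 0.21], [0, 0, 3]], [[0.14, 0, 0.21], [0, 0, 3]], [[0.14, 0, 0.21], [0, 0, 3]], [[0, 0, 0], [0, 0, 0]]]'

```text
time_s: 17.97
eef_pos: [507.5, 162.1, 58.2]
ee_rot: [-0.0, 0.967, -0.254, 0.0]
force: [0.0, 0.4, 4.8]
grip_width: 0.529
```

```bash
python3 -c "
from h import *
st()"
```

```text
t 17.97 pos [507.5  162.13  58.17] yaw -29.42 zax [ 6.e-04  2.e-04 -1.e+00] F [0.  0.4 4.8] M [ 0.05  0.   -0.05] w 45.2 j6 0.6
```

Emit:
play_rows --motion '[[[0.14, 0, 0.16], [0, 0, 3]], [[0.14, 0, 0.2], [0, 0, 3]], [[0.14, 0, 0.2], [0, 0, 3]], [[0.14, 0, 0.21], [0, 0, 3]], [[0.14, 0, 0.21], [0, 0, 3]], [[0.14, 0, 0.21], [0, 0, 3]], [[0.14, 0, 0.21], [0, 0, 3]], [[0.14, 0, 0.21], [0, 0, 3]], [[0, 0, 0], [0, 0, 0]]]'

```text
time_s: 18.72
eef_pos: [508.3, 161.4, 56.5]
ee_rot: [-0.0, 0.893, -0.449, 0.0]
force: [0.5, 0.0, 5.1]
grip_width: 0.533
```

```bash
python3 -c "
from h import *
st()"
```

```text
t 18.72 pos [508.27 161.4   56.52] yaw -53.38 zax [ 4.e-04  1.e-04 -1.e+00] F [0.5 0.  5.1] M [ 0.03 -0.04 -0.05] w 45.5 j6 1.02
```

Emit:
play_rows --motion '[[[0.14, 0, 0.16], [0, 0, 3]], [[0.14, 0, 0.2], [0, 0, 3]], [[0.14, 0, 0.2], [0, 0, 3]], [[0.14, 0, 0.21], [0, 0, 3]], [[0.14, 0, 0.21], [0, 0, 3]], [[0.14, 0, 0.2], [0, 0, 3]], [[0, 0, 0], [0, 0, 0]]]'

```text
time_s: 19.3
eef_pos: [508.7, 160.7, 55.4]
ee_rot: [-0.0, 0.812, -0.583, 0.0]
force: [0.3, 0.1, 5.9]
grip_width: 0.527
```

Emit:
play_rows --motion '[[[0.14, 0, 0.2], [0, 0, 3]], [[0.14, 0, 0.2], [0, 0, 3]], [[0, 0, 0], [0, 0, 0]]]'

```text
time_s: 19.55
eef_pos: [508.7, 160.4, 54.9]
ee_rot: [-0.0, 0.781, -0.625, 0.0]
force: [-1.4, -0.4, 5.6]
grip_width: 0.526
```

```bash
python3 -c "
from h import *
st()"
```

```text
t 19.55 pos [508.68 160.4   54.91] yaw -77.36 zax [ 2.e-04  1.e-04 -1.e+00] F [-1.4 -0.4  5.6] M [-0.08  0.09 -0.03] w 45.0 j6 1.44
```

Emit:
play_rows --motion '[[[0.14, 0, 0.18], [0, 0, 3]], [[0.14, 0, 0.18], [0, 0, 3]], [[0, 0, 0], [0, 0, 0]]]'

```text
time_s: 19.8
eef_pos: [508.8, 160.1, 54.6]
ee_rot: [-0.0, 0.747, -0.665, 0.0]
force: [0.2, 0.6, 5.6]
grip_width: 0.532
```

```bash
python3 -c "
from h import *
st()"
```

```text
t 19.8 pos [508.82 160.14  54.59] yaw -83.35 zax [ 5.e-04  1.e-04 -1.e+00] F [0.2 0.6 5.6] M [ 0.02  0.01 -0.01] w 45.4 j6 1.54
```

Emit:
play_rows --motion '[[[0.14, 0, 0.18], [0, 0, 3]], [[0.14, 0, 0.18], [0, 0, 3]], [[0, 0, 0], [0, 0, 0]]]'

```text
time_s: 20.05
eef_pos: [509.0, 159.8, 54.5]
ee_rot: [-0.0, 0.711, -0.703, 0.0]
force: [-0.1, -0.4, 7.8]
grip_width: 0.531
```

```bash
python3 -c "
from h import *
st()"
```

```text
t 20.05 pos [509.01 159.82  54.54] yaw -89.34 zax [ 9.e-04 -0.e+00 -1.e+00] F [-0.1 -0.4  7.8] M [-0.17  0.16 -0.08] w 45.4 j6 1.64
```

Emit:
play_rows --motion '[[[0.14, 0, 0], [0, 0, 3]], [[0.14, 0, 0], [0, 0, 3]], [[0, 0, 0], [0, 0, 0]]]'

```text
time_s: 20.3
eef_pos: [509.0, 159.6, 54.5]
ee_rot: [0.0, -0.673, 0.739, -0.0]
force: [0.3, -0.2, 7.6]
grip_width: 0.536
```

Emit:
play_rows --motion '[[[0.14, 0, 0], [0, 0, 3]], [[0, 0, 0], [0, 0, 0]]]'

```text
time_s: 20.47
eef_pos: [509.0, 159.4, 54.6]
ee_rot: [0.0, -0.654, 0.757, -0.0]
force: [0.2, -1.0, 7.8]
grip_width: 0.531
```

```bash
python3 -c "
from h import *
st()"
```

```text
t 20.47 pos [508.99 159.43  54.57] yaw -98.33 zax [ 0.001  0.    -1.   ] F [ 0.2 -1.   7.8] M [-0.1   0.16 -0.07] w 45.4 j6 1.8
```

Emit:
play_rows --motion '[[[0, 0, -0.3], [0, 0, 0]], [[0, 0, 0], [0, 0, 0]]]'

```text
time_s: 20.63
eef_pos: [508.9, 159.5, 54.5]
ee_rot: [0.0, -0.654, 0.756, -0.0]
force: [0.8, 0.5, 5.0]
grip_width: 0.532
```

Emit:
play_rows --motion '[[[0, 0, 0], [0, 0, 0]], [[0, 0, 0], [0, 0, 0]], [[0, 0, 0], [0, 0, 0]], [[0, 0, 0], [0, 0, 0]], [[0, 0, 0], [0, 0, 0]], [[0, 0, 0], [0, 0, 0]], [[0, 0, 0], [0, 0, 0]], [[0, 0, 0], [0, 0, 0]], [[0, 0, 0], [0, 0, 0]], [[0, 0, 0], [0, 0, 0]]]' --fingers 80

```text
time_s: 21.47
eef_pos: [508.7, 159.4, 54.3]
ee_rot: [-0.0, -0.653, 0.757, 0.0]
force: [-0.4, -0.5, -0.9]
grip_width: 0.936
```

Emit:
play_rows --motion '[[[0, 0, -5], [0, 0, 0]], [[0, 0, -15], [0, 0, 0]], [[0, 0, -25], [0, 0, 0]], [[0, 0, -30], [0, 0, 0]], [[0, 0, -30], [0, 0, 0]], [[0, 0, -30], [0, 0, 0]], [[0, 0, 0], [0, 0, 0]]]'

```text
time_s: 22.05
eef_pos: [510.8, 159.7, 195.5]
ee_rot: [0.004, -0.653, 0.757, -0.003]
force: [0.5, 0.3, 1.3]
grip_width: 0.933
```

```bash
python3 -c "
from h import *
st()
a=ctrl.capture('scene');t=ctrl.capture('top')
cv2.imwrite('pics/c5.png',np.hstack([crop(a,285,180,30),crop(t,227,245,30)]))"
```

```text
t 22.05 pos [510.84 159.67 195.51] yaw -98.44 zax [ 1.010e-02  9.000e-04 -9.999e-01] F [0.5 0.3 1.3] M [-0.01  0.03  0.02] w 79.7 j6 1.8
```

View pics/c5.png

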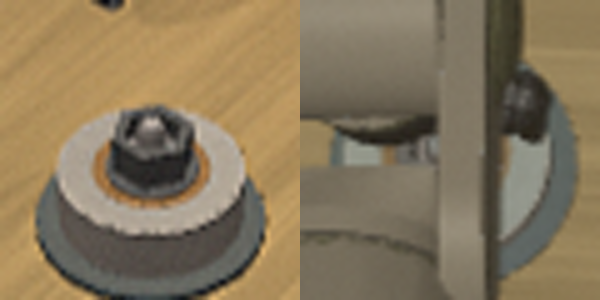

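The nut sits level on the reel with the stud tip sticking out through the top, and the gripper is well clear. I'll let it settle, check that nothing else moved, and hand in.

Emit:
play_rows --motion '[[[0, 0, 0], [0, 0, 0]], [[0, 0, 0], [0, 0, 0]], [[0, 0, 0], [0, 0, 0]], [[0, 0, 0], [0, 0, 0]]]'

```text
time_s: 22.48
eef_pos: [508.4, 159.3, 188.6]
ee_rot: [-0.001, -0.653, 0.757, 0.0]
force: [0.8, 0.2, -0.4]
grip_width: 0.941
```

```bash
python3 -c "
from h import *
a=ctrl.capture('scene');b=cv2.imread('pics/scene0.png')[:,:,::-1]
d=cv2.absdiff(a,b).max(2)
for n,(u,v,r) in dict(small=(214,238,10),ring=(237,270,10),jar=(339,245,20),tube=(288,302,20),box=(370,220,20),driver=(335,160,15),reelnut=(285,180,15)).items(): print(n,d[v-r:v+r,u-r:u+r].max())
st();print(ctrl.finish_job())"
```

```text
small 20
ring 17
jar 18
tube 17
box 14
driver 19
reelnut 149
t 22.53 pos [508.5  159.37 188.76] yaw -98.45 zax [-1.1e-03 -1.0e-04 -1.0e+00] F [0.3 0.6 0.2] M [-0.04  0.05  0.02] w 79.8 j6 1.8
the job is handed in; nothing more can be done
None
```

The flange nut is threaded onto the stud with its flange on the reel, released, and the job was handed in at 22.5 s.

- **Fitting:** I gripped the nut by its flats and set it over the stud. It met the thread tops about 10.8 mm above the reel.
- **Backing off:** Turned anticlockwise about 69°, it climbed to about 64.5 mm of underside height and then came free. I lowered it about 7 mm onto the next threads.
- **Running down:** I turned it clockwise about 123° (2.1 rad), and it came down with the thread. For roughly the last 15° the height stayed put and the upward force rose from about 5.6 N to 7.8 N, so the flange was bearing. I stopped short of the 2.3 rad "tight" point. The largest force I read was about 8 N, sampled at the end of each move.
- **Last checks:** The scene picture shows the nut level on the reel with the stud tip showing. The gripper was open, about 130 mm clear, with wrist force near zero. The image areas I compared for the small nut, ring, jar, tube, partitioned box and screwdriver matched the first picture apart from image noise.
- **What disagreed or failed:** The nut sat about 2.5 mm off the tool centre along the jaws, so I steered the turns to allow for it. At the end the arm hid most of the nut from the top camera, so the seating rests on the scene view and the height and force readings.

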